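Fetch cutter and glass from the sloped bin

TASK

For the next glass-cutting job, take the glass cutter and the bundle of green glass stringers out of the sloped compartment bin and lay both in the cork-lined wooden tray, flat on its bottom and not on top of each other. Set them down rather than dropping them. Leave the pliers in their compartment, and do not disturb the mug or the jar.

Things in the scene. Friction and masses are not known exactly. Their poses are not given: they have to be found in the camera images.
- bin: Fixed plywood bin, 200 mm (x) by 290 mm (y); three compartments side by side along y, 90 mm wide inside, 200 mm long. Floor slopes 0.30 rad, rising to +x. Origin on the table under its middle, 39 mm below the floor there. Walls and dividers 5 mm thick, 27 mm above the floor. Cutter, stringers, pliers: one per compartment in any order, lying up the slope. Stands left or right of the tray.
- tray_floor (a point): Centre of the bottom of the fixed dark wooden tray with cork lining, at the level of the bottom (5 mm above the table). The tray measures 220 mm (this point's x) by 200 mm (its y); walls are 5 mm thick and 20 mm high above the table; inside 210 by 190 mm, flat and undivided.
- cutter_mid (a point): Centre of the dark blue glass cutter with brass-coloured parts, a straight stick 170 mm long (its y) and 14 mm thick (x and z); this point is half-way along and half-way up, 7 mm above its underside; z is square to the bin floor at the start. About 45 g. Grasp across its 14 mm at the middle.
- stringers_mid (a point): Centre of the bundle of green glass stringers (thin glass rods bound rigidly together), 164 mm long (its y; loose-looking ends), at the middle 27 mm wide (x) and 14 mm high (z); this point is half-way along and half-way up, 7 mm above its underside; z is square to the bin floor at the start. About 70 g. Grasp across the 27 mm at the middle.
- pliers_mid (a point): Centre of the pliers with blue grips, 168 mm long (its y), 53 mm wide (x), 14 mm thick; 7 mm above their underside. They stay where they are.
- mug_mid (a point): Centre of the ochre stoneware mug, 91 mm across, 94 mm high, handle along its -y; stands behind the work, to be left alone.
- jar_mid (a point): Centre of the open glass jar with coral-coloured crushed glass, 81 mm across, 120 mm high; stands behind the work, to be left alone.

How it is judged (in metres and radians):
At the end, for the whole second after the job is handed in: Cutter and stringer bundle both lie in the tray: centre of each within 90 mm of the tray's middle along both tray directions, less than 16 mm above the tray's bottom, lengthwise level within 0.07 rad, at rest and released. The pliers lie within 40 mm of where they started (x of cutter_mid in the frame of tray_floor between -0.09 and 0.09 m and y of cutter_mid in the frame of tray_floor between -0.09 and 0.09 m and z of each of cutter_mid, stringers_mid in the frame of tray_floor below 0.016 m and angle between cutter_mid's own y axis and vertical between 1.5 and 1.64 rad and linear speed of each of cutter, stringers below 0.02 m/s and contact force between each of cutter, stringers and the fingers below 0.1 N and x of stringers_mid in the frame of tray_floor between -0.09 and 0.09 m and y of stringers_mid in the frame of tray_floor between -0.09 and 0.09 m and angle between stringers_mid's own y axis and vertical between 1.5 and 1.64 rad and distance of pliers_mid from where it was at the start of the episode below 0.04 m); the robot touches nothing.
It fails at once if the cutter is dropped or thrown (free fall of about 30 mm or more) (linear speed of cutter above 0.75 m/s and contact force between cutter and the fingers below 0.05 N).
It fails at once if the stringer bundle is dropped or thrown (free fall of about 30 mm or more) (linear speed of stringers above 0.75 m/s and contact force between stringers and the fingers below 0.05 N).
It fails at once if the pliers are taken from their place (moved more than 60 mm) (distance of pliers_mid from where it was at the start of the episode above 0.06 m).
It fails at once if the mug is moved more than 30 mm (distance of mug_mid from where it was at the start of the episode above 0.03 m).
It fails at once if the jar is moved more than 30 mm (distance of jar_mid from where it was at the start of the episode above 0.03 m).
It also fails if it takes over 51 s, if anything falls off the work surface, if the arm or the gripper's body presses on something with over 40 N, if the wrist force passes 120 N, or if a joint passes its speed limit or range.

ROBOT

A 6-joint arm with a two-finger parallel gripper is mounted at the origin on a cart in front of the work surface, level with it; the furniture and walls round the work are solid. World frame = base frame: x ahead of the robot, y to its left, z up, the work surface at z = 0. Lengths are in mm, angles in rad, forces in N, time in s.
With the tool pointing down it reaches from about 275 to 775 mm from the base axis. Payload 14.6 kg.
Tool frame: the origin (TCP) lies at the very end of the fingers, on their centre line; the grasp point (between the pads) lies 19 mm behind it; z points along the fingers, y is the direction in which the jaws open and shut (so a half turn about z gives the same grasp; the last joint's range is limited). The gripper opens to 85 mm and grips with 20 to 120 N. Pads are 22 mm wide; open, the fingers measure 114 mm over their backs; the gripper's body (76 mm by 85 mm) begins 54 mm behind the grasp point. The pads swing forward as they close: fully open they stand 13 mm farther back than shut.
Start: joints at [1.168, 0.263, -0.048, 1.259, 0, 1.415], TCP at [128.772, 508.966, 231.278] pointing down, gripper open.
Joint ranges: [-2.65, 2.65], [-0.89, 1.7], [-1.18, 1.37], [-2.13, 2.11], [-1.35, 1.29], [-3.14, 3.14]. Speed limits (rad/s): [1.89, 1.89, 2.57, 2.79, 3.14, 3.14].

INTERFACE

Orientations are given as a unit quaternion [x, y, z, w].
In Python, from cell import sensors, imaging, job_done gives the robot as it stands.
- The arm moves only by the tool jog_arm, never from a script. Its argument "deltas" is a list of rows, each an object with "angular": the turn, a rotation vector about the tool's x, y, z in degrees, a list of three; "slide": the shift along the tool's x, y, z in m, a list of three; "fingers": the opening, from 0 (shut) to 1 (fully open). In form: [{"angular": [rx, ry, rz], "slide": [dx, dy, dz], "fingers": fingers}, ...]. A call has 1 to 5 rows; each row is the pose to reach, as a shift and turn from the pose commanded when the call began, along the tool's axes at that moment; what a row does not reach only later rows make up. A row lasts 1/8 s, in which the tool goes at most 62.5 mm and 10.7 degrees, less where a joint would pass 70% of its speed; a pose out of reach is approached as far as the arm can. A call with a gripper value outside its range is refused whole. The fingers move at their own pace and stop on an object; "squeeze" is the grip in N (left out, the last holds). Time passes only in rows, so rows that repeat a pose let the fingers close. It gives the time, the measured TCP pose, the force and the opening at its end, in the units of the state.
- sensors.sense(): the state, without advancing time (a new reading comes with each control period).
- imaging.grab_frame(name): name is "scene" or "top" or "wrist"; returns a dict with "pixels" (384x512x3 uint8, red, green, blue), "depth" (384x512 float32, mm along the optical axis (not along the pixel's ray), 0 where there is no reading), "vertical_fov" (degrees; the focal length in pixels is half the picture's height over the tangent of half this angle, whatever the lens; pixels are square), "cx", "cy" (the principal point, pixels), "position" and "rotation" of the camera in the world. Camera axes: x right, y down, z forward; pixel columns grow to the right and rows downward; lengths in mm; the calibration is good to about 2 mm. A picture is of the moment at which its call begins.
- job_done(): hands the job in, once; it reports no verdict.
The state is a dict: "clock": time; "joint_pos": joint angles; "joint_velocities": joint speeds; "tau": joint torques, N m; "position": TCP position; "tool_rot": TCP orientation; "contact_force": force on the tool from outside, world axes, zero at the start; "torque": the same for the moment, N m; "gripper_width": finger opening in mm.
Only numpy, scipy, OpenCV 4.12 (cv2) and the standard library are available. Lean on these libraries where they do the work, as an engineer would, in place of code of your own. Each camera call takes 0.05 s, during which the arm holds its last target.

## Working session

There is one attempt and no reset: what is moved stays moved. The work goes in short steps, Python scripts to look and compute and a tool call to move; the robot and the scene stay as the last step left them, time stands still between calls to the robot, and variables do not carry over. Pictures are saved under pics/ and viewed, and the job is handed in when it is done.

Besides the shell and the picture viewer there is one more tool, called in YAML: its name, and indented under it one key for each argument. jog_arm: Moves the arm, as the interface text tells. Its arguments: {"type":"object","properties":{"deltas":{"type":"array"},"squeeze":{"type":"number"}},"required":["deltas"]}

```bash
mkdir -p pics; ls; cat > h.py <<'E'
import numpy as np, cv2
from scipy.spatial.transform import Rotation as R
from cell import sensors, imaging
def grab(n):
    f=imaging.grab_frame(n); 
    np.savez('/tmp/%s.npz'%n,**{k:np.array(v) for k,v in f.items()}); return f
def rot(f):
    r=np.array(f['rotation'],float)
    return r if r.shape==(3,3) else R.from_quat(r).as_matrix()
def cloud(f):
    d=f['depth'].astype(float); h,w=d.shape
    fl=h/2/np.tan(np.radians(float(f['vertical_fov']))/2)
    u,v=np.meshgrid(np.arange(w),np.arange(h))
    P=np.stack([(u-f['cx'])/fl*d,(v-f['cy'])/fl*d,d],-1)
    W=P@rot(f).T+np.array(f['position']); W[d==0]=np.nan
    return W
E
python3 - <<'E'
from h import *
for n in ['scene','top','wrist']:
    f=grab(n); cv2.imwrite('pics/%s0.png'%n,f['pixels'][:,:,::-1]); print(n,f['vertical_fov'],f['position'],f['rotation'],f['cx'],f['cy'])
print(sensors.sense())
E
```

```text
pics
scene 50.1609490866893 [  61.91571822 -621.69123763  584.43887573] [ 0.8222796  -0.2984354   0.17498197 -0.45185604] 257.5834147924135 189.7493849085469
top 57.49549603989311 [471.36256592  -7.16836967 928.20283526] [ 0.7092816  -0.70136271  0.0584966  -0.03985108] 254.94766765428443 193.97806176928012
wrist 70.59228352273244 [ 50.85748673 528.2776312  374.08205986] [0.77957136 0.60648207 0.09555944 0.12375937] 257.27286633290385 194.24869156195524
{'clock': 0.15, 'joint_pos': array([ 1.16770099e+00,  2.63434757e-01, -4.87805057e-02,  1.25943965e+00,
       -1.19620563e-05,  1.41551661e+00]), 'joint_velocities': array([-4.31173349e-04,  6.83394274e-05,  1.13784924e-03,  5.20798846e-04,
       -1.09398116e-03, -2.68094215e-04]), 'tau': array([-1.53504874e-05, -6.37825370e+01,  3.84649193e+01,  1.06123826e-02,
       -2.22056015e-04, -1.49626317e-05]), 'position': array([128.68526513, 508.75460748, 230.92823096]), 'tool_rot': array([ 1.23590976e-01,  9.92333153e-01, -4.14320290e-04, -1.12553275e-04]), 'contact_force': array([ 0.57592099, -0.42668856,  1.69506931]), 'torque': array([-0.05008347, -0.00245533, -0.01445576]), 'gripper_width': 85.39261709324664}
```

View pics/top0.png

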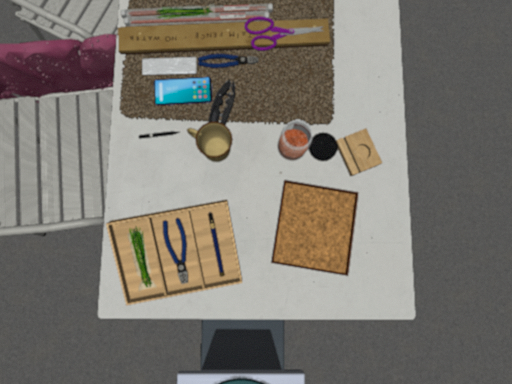

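View pics/scene0.png

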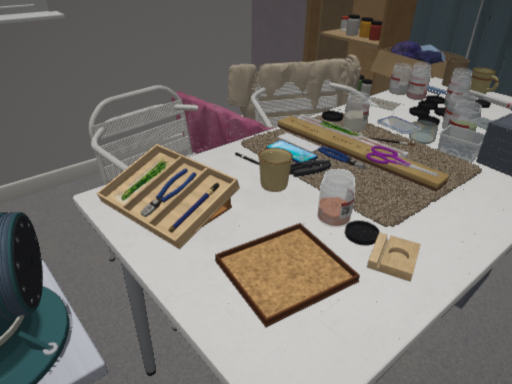

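The top view shows stringers near (140,257), pliers (177,250), cutter (217,244), and the tray centre near (315,228). The mug is at (213,140) and the jar at (295,140). Next I'll measure these.

```bash
python3 - <<'E'
from h import *
f=dict(np.load('/tmp/top.npz')); W=cloud(f)
rgb=f['pixels']; hsv=cv2.cvtColor(rgb,cv2.COLOR_RGB2HSV)
for p in [(140,257),(177,250),(217,244),(212,215),(221,272),(315,228),(287,182),(356,192),(348,273),(273,264),(213,140),(295,140),(110,220),(228,202),(241,280),(127,300),(330,300),(60,323),(240,345)]:
    print(p,W[p[1],p[0]].round(1),rgb[p[1],p[0]],hsv[p[1],p[0]])
def fit(name,m):
    n,l,s,c=cv2.connectedComponentsWithStats(m.astype(np.uint8)); i=1+np.argmax(s[1:,4]); m=l==i
    P=W[m]; P=P[~np.isnan(P[:,0])]; c=P.mean(0); u,s,vt=np.linalg.svd(P-c,full_matrices=False)
    t=(P-c)@vt[0]; t2=(P-c)@vt[1]; print(name,m.sum(),c.round(1),'dir',vt[0].round(3),'ext',t.min().round(),t.max().round(),t2.min().round(),t2.max().round(),'mid',(c+vt[0]*(t.min()+t.max())/2).round(1))
    return m
roi=np.zeros(rgb.shape[:2],bool); roi[195:305,105:245]=1
H,S,V=hsv[...,0],hsv[...,1],hsv[...,2]
g=fit('str',roi&(H>38)&(H<80)&(S>80))
r2=roi.copy(); r2[:,:200]=0
c=fit('cut',r2&((V<90)|((H>95)&(H<130)&(S>60))))
r3=roi.copy(); r3[:,:160]=0; r3[:,195:]=0
p=fit('pli',r3&((V<90)|((H>95)&(H<130)&(S>60))))
r4=np.zeros_like(roi); r4[180:280,265:365]=1
t=fit('cork',r4&(S>90)&(H<25)&(V>110))
P=W[t]; rc=cv2.minAreaRect(P[~np.isnan(P[:,0])][:,:2].astype(np.float32)); print(rc)
rb=fit('bin',roi&(S>40)&(H<25)&(V>90))
P=W[rb];P=P[~np.isnan(P[:,0])]; print(cv2.minAreaRect(P[:,:2].astype(np.float32)))
o=rgb.copy(); o[g]=[255,0,0];o[c]=[255,0,255];o[p]=[0,255,255];o[t]=[255,255,0]
cv2.imwrite('pics/mask.png',cv2.resize(o[170:320,90:380,::-1],None,fx=2.5,fy=2.5,interpolation=0))
E
```

```text
(140, 257) [434.3 255.1  34.2] [ 87 109  46] [ 40 147 109]
(177, 250) [452.3 163.7  35.8] [183 151 107] [ 17 106 183]
(217, 244) [468.2  63.2  48.5] [35 37 67] [118 122  67]
(212, 215) [538.8  75.8  65.6] [99 84 61] [18 98 99]
(221, 272) [398.8  52.9  31.6] [46 42 49] [137  36  49]
(315, 228) [ 512.2 -190.4    5.5] [166 124  75] [ 16 140 166]
(287, 182) [ 634.2 -116.5    6.8] [75 49 27] [ 14 163  75]
(356, 192) [ 608.  -298.6   17.4] [99 86 80] [ 9 49 99]
(348, 273) [ 396.  -276.7   -1. ] [141 136 132] [ 13  16 141]
(273, 264) [417.8 -79.8   1.2] [183 184 177] [ 34  10 184]
(213, 140) [746.9  84.2   6.4] [175 158 107] [ 22  99 175]
(295, 140) [ 743.5 -135.4   30.3] [150  85  58] [  9 156 150]
(110, 220) [523.5 321.7  69.6] [149 147 140] [ 23  15 149]
(228, 202) [ 5.791e+02  4.050e+01 -4.000e-01] [166 163 157] [ 20  14 166]
(241, 280) [379.8   2.5  33.4] [156 133 105] [ 16  83 156]
(127, 300) [329.6 282.3  30.4] [103  85  59] [ 18 109 103]
(330, 300) [ 3.275e+02 -2.277e+02  1.000e-01] [187 188 184] [ 38   5 188]
(60, 323) [ 104.4  827.8 -746.9] [87 86 84] [20  9 87]
(240, 345) [ 109.7    7.3 -387.7] [34 38 42] [105  49  42]
str 450 [442.1 251.3  48.8] dir [-0.938 -0.181 -0.296] ext -62.0 82.0 -14.0 14.0 mid [432.9 249.6  45.8]
cut 191 [451.5  62.9  44.1] dir [-0.936 -0.185 -0.298] ext -58.0 65.0 -9.0 5.0 mid [448.2  62.2  43.1]
pli 429 [464.8 162.3  53.5] dir [-0.934 -0.187 -0.304] ext -66.0 72.0 -25.0 25.0 mid [462.  161.8  52.6]
cork 5683 [ 513.6 -189.1    4.8] dir [-0.989  0.149  0.003] ext -107.0 104.0 -95.0 95.0 mid [ 515.5 -189.4    4.8]
((515.4617309570312, -189.6982421875), (189.72987365722656, 210.39942932128906), 81.00228118896484)
bin 8558 [449.1 161.6  42. ] dir [-0.212  0.977  0.   ] ext -145.0 151.0 -110.0 120.0 mid [448.5 164.4  42. ]
((447.2088317871094, 163.9736328125), (216.0984649658203, 292.75604248046875), 11.328594207763672)
```

View pics/mask.png

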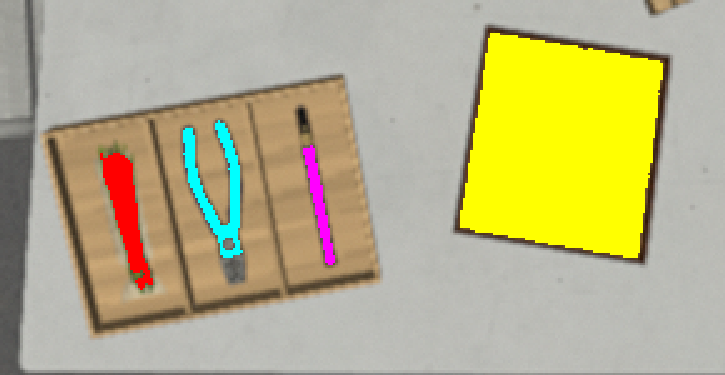

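View pics/wrist0.png

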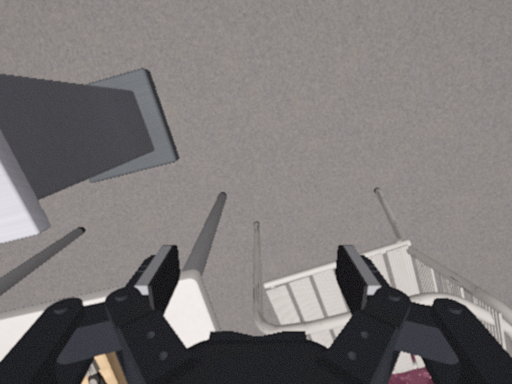

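The masks fit: stringers red, pliers cyan, cutter magenta (dark tip unmasked, starting at zoomed (302,105)), cork yellow. The wrist view shows only the floor and the table edge for now. I'll refine the bin floor plane and object midpoints.

```bash
cat > meas.py <<'E'
from h import *
def run(f,BC=np.array([447.,164.])):
    W=cloud(f); rgb=f['pixels']; hsv=cv2.cvtColor(rgb,cv2.COLOR_RGB2HSV).astype(int)
    a=np.radians(11.2); ex=np.array([np.cos(a),np.sin(a)]); ey=np.array([-ex[1],ex[0]])
    d=W[...,:2]-BC; s=d@ex; t=d@ey; z=W[...,2]
    fl=39+np.tan(.3)*s
    h=(z-fl)*np.cos(.3)
    H,S,V=hsv[...,0],hsv[...,1],hsv[...,2]
    inb=(abs(s)<100)&(abs(t)<145)
    wood=inb&(S>40)&(H<25)&(abs(h)<8)&(abs(s)<85)
    A=np.c_[s[wood],t[wood],np.ones(wood.sum())]; k,*_=np.linalg.lstsq(A,z[wood],rcond=None); print('floor z =',k.round(4),wood.sum())
    top=(h>20)&(abs(s)<80)&inb
    print('wall t hist',[(b,int(c)) for b,c in zip(range(-150,150,5),np.histogram(t[(h>20)&(abs(s)<80)&(abs(t)<150)],np.arange(-150,151,5))[0]) if c])
    ww=(h>15)&(abs(t)<140)&(abs(s)<125)
    print('wall s hist',[(b,int(c)) for b,c in zip(range(-125,125,5),np.histogram(s[ww],np.arange(-125,126,5))[0]) if c])
    for nm,m in [('str',inb&(H>28)&(H<80)&(S>60)&(t>55)&(t<140)),('cut',inb&(t<-55)&(t>-140)&((V<105)|(S<60))&(h>3)&(h<18)&(abs(s)<92)),('pli',inb&(abs(t)<42)&((V<90)|(H>90))&(h<18)&(abs(s)<92))]:
        ss,tt,hh=s[m],t[m],z[m]
        p=np.polyfit(ss,tt,1); lo,hi=np.percentile(ss,[.5,99.5]); sm=(lo+hi)/2
        tm=np.polyval(p,sm); wm=tt[abs(ss-sm)<20]-np.polyval(p,ss[abs(ss-sm)<20]); xy=BC+sm*ex+tm*ey
        print(nm,m.sum(),'s',lo.round(1),hi.round(1),'len',((hi-lo)/np.cos(.3)).round(1),'mid s,t',sm.round(1),tm.round(1),'xy',xy.round(1),'floorz',(k@[sm,tm,1]).round(1),'topz',np.median(hh[(abs(ss-sm)<8)]).round(1),'yaw',np.degrees(a+np.arctan(p[0])).round(1),'w',wm.min().round(),wm.max().round())
if __name__=='__main__':
    for n in ['top','scene']: print(n); run(dict(np.load('/tmp/%s.npz'%n)))
E
python3 meas.py
```

```text
top
floor z = [3.09900e-01 2.30000e-03 3.70594e+01] 5943
wall t hist [(-150, 36), (-145, 102), (-55, 22), (-50, 68), (40, 25), (45, 65), (135, 83), (140, 97)]
wall s hist [(-105, 93), (-100, 264), (-95, 24), (-90, 16), (-85, 13), (-80, 14), (-75, 16), (-70, 14), (-65, 14), (-60, 13), (-55, 13), (-50, 13), (-45, 14), (-40, 15), (-35, 15), (-30, 16), (-25, 14), (-20, 17), (-15, 13), (-10, 15), (-5, 15), (0, 12), (5, 15), (10, 18), (15, 12), (20, 18), (25, 15), (30, 15), (35, 15), (40, 16), (45, 14), (50, 13), (55, 16), (60, 16), (65, 16), (70, 15), (75, 17), (80, 17), (85, 15), (90, 95), (95, 212), (100, 19)]
str 562 s -67.3 75.2 len 149.1 mid s,t 3.9 87.4 xy [433.9 250.5] floorz 38.5 topz 46.6 yaw 11.0 w -11.0 14.0
cut 246 s -76.9 77.9 len 162.0 mid s,t 0.5 -100.0 xy [466.9  66. ] floorz 37.0 topz 49.2 yaw 11.1 w -5.0 5.0
pli 461 s -70.9 78.8 len 156.7 mid s,t 3.9 -4.6 xy [451.8 160.3] floorz 38.3 topz 49.5 yaw 11.4 w -24.0 24.0
scene
floor z = [3.10500e-01 6.30000e-03 3.82158e+01] 3153
wall t hist [(-150, 161), (-145, 47), (-60, 1), (-55, 78), (-50, 27), (35, 1), (40, 57), (45, 14), (130, 8), (135, 118), (140, 25)]
wall s hist [(-105, 158), (-100, 146), (-95, 19), (-90, 18), (-85, 22), (-80, 22), (-75, 23), (-70, 21), (-65, 24), (-60, 17), (-55, 23), (-50, 15), (-45, 29), (-40, 21), (-35, 18), (-30, 23), (-25, 19), (-20, 13), (-15, 27), (-10, 16), (-5, 20), (0, 20), (5, 16), (10, 23), (15, 22), (20, 17), (25, 23), (30, 15), (35, 17), (40, 21), (45, 16), (50, 21), (55, 19), (60, 19), (65, 17), (70, 20), (75, 15), (80, 15), (85, 18), (90, 126), (95, 180), (100, 2)]
str 390 s -64.2 82.8 len 153.9 mid s,t 9.3 84.1 xy [439.8 248.3] floorz 41.6 topz 47.6 yaw 11.2 w -14.0 18.0
cut 305 s -77.6 79.6 len 164.5 mid s,t 1.0 -101.9 xy [467.8  64.3] floorz 37.9 topz 48.2 yaw 12.1 w -7.0 46.0
pli 447 s -76.4 79.1 len 162.8 mid s,t 1.3 -7.3 xy [449.7 157.1] floorz 38.6 topz 47.9 yaw 9.6 w -23.0 23.0
```

```bash
cat > go.py <<'E'
from h import *
def tgt(yaw,tilt):
    # tool y at yaw+90deg, tool z down tilted forward (tip toward +dir) by tilt
    a=np.radians(yaw); ex=np.array([np.cos(a),np.sin(a),0]); ey=np.array([-ex[1],ex[0],0])
    z=np.sin(tilt)*ex-np.cos(tilt)*np.array([0,0,1]); y=ey; x=np.cross(y,z)
    return np.c_[x,y,z]
def show(p,yaw,tilt,q=None):
    s=sensors.sense(); R0=R.from_quat(s['tool_rot']).as_matrix(); Rt=tgt(yaw,tilt)
    sl=R0.T@(np.array(p)-s['position'])/1000; an=np.degrees(R.from_matrix(R0.T@Rt).as_rotvec())
    print('slide',sl.round(4),'ang',an.round(2),'| at',s['position'].round(1),'F',s['contact_force'].round(1),'w',round(s['gripper_width'],1),'t',s['clock'])
def floorpt(p,h,yaw=11.2,tilt=.3): 
    return np.array(p)-h*tgt(yaw,tilt)[:,2]
E
python3 - <<'E'
from go import *
p=floorpt([470.5,65.7,38.3],150); print(p); show(p,11.2,.3)
E
```

```text
[427.01618946  57.08997366 181.60047337]
slide [-0.4    -0.3646  0.0496] ang [ -3.86 -16.92 -25.2 ] | at [128.7 508.8 230.9] F [ 0.6 -0.4  1.7] w 85.4 t 0.15
```

jog_arm:
  deltas:
    - {"angular": [0, 0, -5], "slide": [-0.045, -0.04, 0], "fingers": 0.47}
    - {"angular": [-0.8, -3.4, -10], "slide": [-0.09, -0.08, 0], "fingers": 0.47}
    - {"angular": [-1.6, -7, -15], "slide": [-0.135, -0.12, 0.01], "fingers": 0.47}
    - {"angular": [-2.4, -10, -20], "slide": [-0.18, -0.16, 0.015], "fingers": 0.47}
    - {"angular": [-3.1, -13.5, -25], "slide": [-0.225, -0.2, 0.02], "fingers": 0.47}
  squeeze: 30

```text
clock: 0.78
position: [298.5, 258.4, 211.1]
tool_rot: [-0.096, 0.988, 0.012, 0.12]
contact_force: [1.1, 1.0, 0.3]
gripper_width: 40.2
```

```bash
python3 - <<'E'
from go import *
p=floorpt([470.5,65.7,38.3],150); show(p,11.2,.3)
E
```

```text
slide [-0.0776 -0.2223  0.0495] ang [ 0.01 -3.32 -0.07] | at [298.5 258.4 211.1] F [1.1 1.  0.3] w 40.2 t 0.775
```

jog_arm:
  deltas:
    - {"angular": [0, -1, 0], "slide": [-0.018, -0.05, 0.01], "fingers": 0.47}
    - {"angular": [0, -2, 0], "slide": [-0.036, -0.1, 0.02], "fingers": 0.47}
    - {"angular": [0, -3.3, 0], "slide": [-0.054, -0.15, 0.035], "fingers": 0.47}
    - {"angular": [0, -3.3, 0], "slide": [-0.07, -0.2, 0.045], "fingers": 0.47}
    - {"angular": [0, -3.3, 0], "slide": [-0.0776, -0.2223, 0.0495], "fingers": 0.47}

```text
clock: 1.4
position: [426.3, 55.8, 181.0]
tool_rot: [-0.093, 0.985, 0.015, 0.147]
contact_force: [-0.4, 0.7, 0.2]
gripper_width: 40.3
```

jog_arm:
  deltas:
    - {"angular": [0, 0, 0], "slide": [0, 0, 0], "fingers": 0.47}

```text
clock: 1.52
position: [426.0, 56.8, 180.9]
tool_rot: [-0.093, 0.985, 0.015, 0.147]
contact_force: [0.1, 0.7, 0.3]
gripper_width: 40.2
```

```bash
python3 - <<'E'
from go import *
f=grab('wrist'); cv2.imwrite('pics/w1.png',f['pixels'][:,:,::-1])
show(floorpt([470.5,65.7,38.3],3),11.2,.3)
import meas; meas.run(f)
E
```

```text
slide [-0.0021 -0.001   0.1468] ang [-0.   -0.2  -0.38] | at [425.4  57.8 181. ] F [-0.4 -0.2 -0. ] w 39.6 t 1.575
floor z = [3.10200e-01 4.50000e-03 3.87148e+01] 29798
wall t hist [(-150, 3370), (-145, 1808), (-140, 631), (-135, 504), (-130, 962), (-125, 1501), (-120, 185), (-115, 412), (-110, 886), (-105, 847), (-100, 839), (-95, 850), (-90, 219), (-85, 898), (-80, 1229), (-75, 786), (-70, 477), (-65, 811), (-60, 1737), (-55, 3725), (-50, 1902), (-45, 985), (-40, 298), (40, 510), (45, 393), (135, 1137), (140, 245)]
wall s hist [(-105, 1368), (-100, 660), (-95, 248), (-90, 2392), (-85, 4389), (-80, 7620), (-75, 3774), (-70, 2609), (-65, 2273), (-60, 1950), (-55, 1992), (-50, 538), (-45, 354), (-40, 217), (-35, 150), (-30, 130), (-25, 131), (-20, 131), (-15, 130), (-10, 135), (-5, 124), (0, 121), (5, 120), (10, 126), (15, 107), (20, 120), (25, 114), (30, 107), (35, 113), (40, 105), (45, 98), (50, 79), (55, 81), (60, 80), (65, 77), (70, 83), (75, 69), (80, 71), (85, 80), (90, 1472), (95, 355)]
str 2602 s -67.9 75.6 len 150.2 mid s,t 3.9 85.3 xy [434.3 248.4] floorz 40.3 topz 48.3 yaw 10.4 w -12.0 14.0
cut 1375 s -78.9 76.4 len 162.6 mid s,t -1.2 -100.2 xy [465.3  65.5] floorz 37.9 topz 49.9 yaw 11.1 w -6.0 5.0
pli 2477 s -71.9 77.4 len 156.2 mid s,t 2.7 -5.2 xy [450.7 159.5] floorz 39.5 topz 50.8 yaw 13.0 w -25.0 47.0
```

View pics/w1.png

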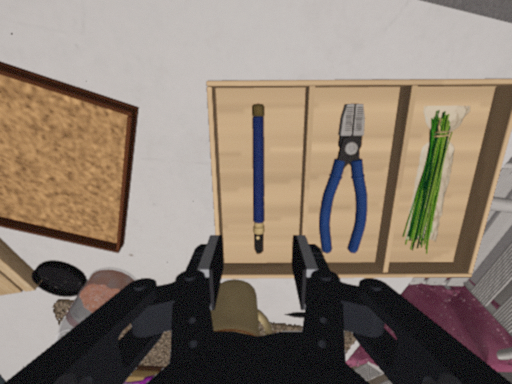

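The wrist view shows the cutter at column ~258, midway between the finger pads (220–295), and the compartment clear on both sides. I'm descending.

jog_arm:
  deltas:
    - {"angular": [0, 0, -0.4], "slide": [-0.002, -0.001, 0.04], "fingers": 0.47}
    - {"angular": [0, 0, -0.4], "slide": [-0.002, -0.001, 0.08], "fingers": 0.47}
    - {"angular": [0, 0, -0.4], "slide": [-0.002, -0.001, 0.11], "fingers": 0.47}
    - {"angular": [0, 0, -0.4], "slide": [-0.002, -0.001, 0.13], "fingers": 0.47}
    - {"angular": [0, 0, -0.4], "slide": [-0.002, -0.001, 0.138], "fingers": 0.47}

```text
clock: 2.2
position: [466.5, 66.5, 49.1]
tool_rot: [-0.098, 0.984, 0.015, 0.147]
contact_force: [-0.1, 2.0, 0.3]
gripper_width: 39.8
```

```bash
python3 - <<'E'
from go import *
f=grab('wrist'); cv2.imwrite('pics/w2.png',f['pixels'][:,:,::-1])
show(floorpt([470.5,65.7,38.3],3),11.2,.3)
E
```

```text
slide [-0.0003 -0.0014  0.0082] ang [ 0.05 -0.22  0.18] | at [466.7  66.3  49. ] F [-1.2  0.1 -1. ] w 40.0 t 2.25
```

View pics/w2.png

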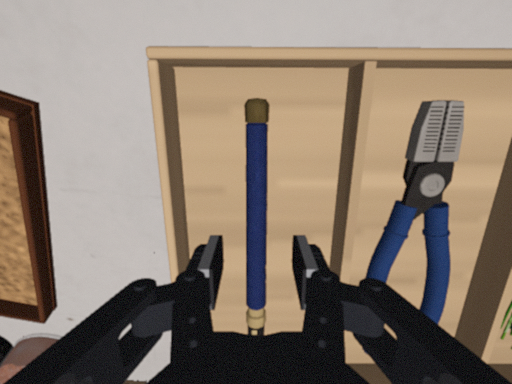

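The cutter (column 257) sits centred between the pads (220 and 297). Down the last 7 mm, then close.

jog_arm:
  deltas:
    - {"angular": [0, 0, 0], "slide": [0, -0.001, 0.004], "fingers": 0.47}
    - {"angular": [0, 0, 0], "slide": [0, -0.001, 0.007], "fingers": 0.47}
    - {"angular": [0, 0, 0], "slide": [0, -0.001, 0.007], "fingers": 0.47}

```text
clock: 2.62
position: [469.6, 64.8, 43.5]
tool_rot: [-0.098, 0.984, 0.014, 0.148]
contact_force: [0.4, 0.1, -0.8]
gripper_width: 40.3
```

jog_arm:
  deltas:
    - {"angular": [0, 0, 0], "slide": [0, 0, 0], "fingers": 0.1}
    - {"angular": [0, 0, 0], "slide": [0, 0, 0], "fingers": 0.05}
    - {"angular": [0, 0, 0], "slide": [0, 0, 0], "fingers": 0.0}
    - {"angular": [0, 0, 0], "slide": [0, 0, 0], "fingers": 0.0}
    - {"angular": [0, 0, 0], "slide": [0, 0, 0], "fingers": 0.0}
  squeeze: 40

```text
clock: 3.25
position: [469.5, 64.8, 43.6]
tool_rot: [-0.097, 0.984, 0.014, 0.148]
contact_force: [-3.2, -0.7, 7.0]
gripper_width: 11.9
```

jog_arm:
  deltas:
    - {"angular": [0, 0, 0], "slide": [0, 0, -0.005], "fingers": 0.0}
    - {"angular": [0, 0, 0], "slide": [0, 0, -0.012], "fingers": 0.0}
    - {"angular": [0, 0, 0], "slide": [0, 0, -0.02], "fingers": 0.0}

```text
clock: 3.62
position: [463.6, 63.7, 62.9]
tool_rot: [-0.098, 0.984, 0.014, 0.148]
contact_force: [0.6, 0.4, -0.2]
gripper_width: 11.9
```

```bash
python3 - <<'E'
from go import *
f=grab('wrist'); cv2.imwrite('pics/w3.png',f['pixels'][:,:,::-1])
print(sensors.sense()['gripper_width'],sensors.sense()['contact_force'])
E
```

```text
12.206621318278241 [0.08847384 0.74191468 0.08514355]
```

View pics/w3.png

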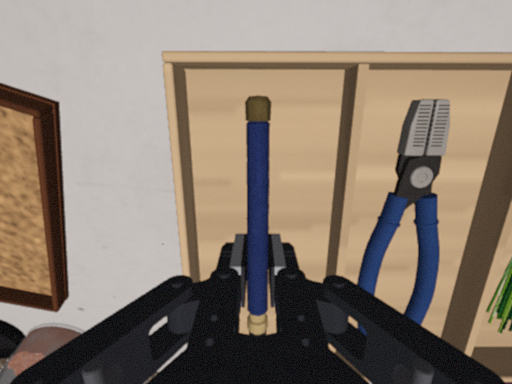

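The cutter is held (12 mm) and clear of the floor. Lifting on and computing the way to the tray.

jog_arm:
  deltas:
    - {"angular": [0, 0, 0], "slide": [0, 0, -0.025], "fingers": 0.0}
    - {"angular": [0, 0, 0], "slide": [0, 0, -0.05], "fingers": 0.0}
    - {"angular": [0, 0, 0], "slide": [0, 0, -0.075], "fingers": 0.0}
    - {"angular": [0, 0, 0], "slide": [0, 0, -0.09], "fingers": 0.0}

```text
clock: 4.18
position: [437.8, 58.5, 149.8]
tool_rot: [-0.098, 0.984, 0.014, 0.148]
contact_force: [0.6, 0.5, -0.2]
gripper_width: 12.3
```

```bash
python3 - <<'E'
from go import *
show([508.6,-234,140],-8.8,0)
E
```

```text
slide [-0.0085 -0.3007  0.0132] ang [ 2.95 16.95 19.97] | at [437.8  58.5 149.8] F [ 0.6  0.5 -0.2] w 12.3 t 4.175
```

jog_arm:
  deltas:
    - {"angular": [0.5, 2.8, 3.3], "slide": [-0.001, -0.04, 0.0], "fingers": 0.0}
    - {"angular": [1, 5.6, 6.6], "slide": [-0.003, -0.085, 0.003], "fingers": 0.0}
    - {"angular": [1.5, 8.5, 10], "slide": [-0.004, -0.13, 0.006], "fingers": 0.0}
    - {"angular": [2, 11.3, 13.3], "slide": [-0.006, -0.175, 0.009], "fingers": 0.0}
    - {"angular": [2.5, 14.1, 16.6], "slide": [-0.007, -0.22, 0.01], "fingers": 0.0}

```text
clock: 4.8
position: [490.7, -156.8, 141.2]
tool_rot: [0.048, 0.999, 0.002, 0.024]
contact_force: [0.4, 0.4, 0.6]
gripper_width: 12.0
```

```bash
python3 - <<'E'
from go import *
show([508.6,-234,100],-8.8,0)
E
```

```text
slide [-0.0234 -0.0754  0.0419] ang [0.44 2.7  3.25] | at [ 490.7 -156.8  141.2] F [0.4 0.4 0.6] w 12.0 t 4.8
```

jog_arm:
  deltas:
    - {"angular": [0.2, 1.3, 1.6], "slide": [-0.01, -0.04, 0.01], "fingers": 0.0}
    - {"angular": [0.4, 2.7, 3.2], "slide": [-0.02, -0.065, 0.025], "fingers": 0.0}
    - {"angular": [0.4, 2.7, 3.2], "slide": [-0.0234, -0.0754, 0.042], "fingers": 0.0}
    - {"angular": [0.4, 2.7, 3.2], "slide": [-0.0234, -0.0754, 0.042], "fingers": 0.0}

```text
clock: 5.3
position: [507.9, -231.9, 98.5]
tool_rot: [0.075, 0.997, 0.001, -0.0]
contact_force: [0.1, 0.7, -1.2]
gripper_width: 12.0
```

```bash
python3 - <<'E'
from go import *
show([508.6,-234,10],-8.8,0)
f=grab('wrist'); cv2.imwrite('pics/w4.png',f['pixels'][:,:,::-1])
f=grab('top'); W=cloud(f); cv2.imwrite('pics/t4.png',cv2.resize(f['pixels'][160:340,240:420,::-1],None,fx=3,fy=3))
f=grab('scene'); cv2.imwrite('pics/s4.png',f['pixels'][:,:,::-1])
E
```

```text
slide [-0.0011 -0.0021  0.0885] ang [ 0.12 -0.03  0.18] | at [ 507.9 -231.9   98.5] F [ 0.1  0.7 -1.2] w 12.0 t 5.3
```

View pics/w4.png

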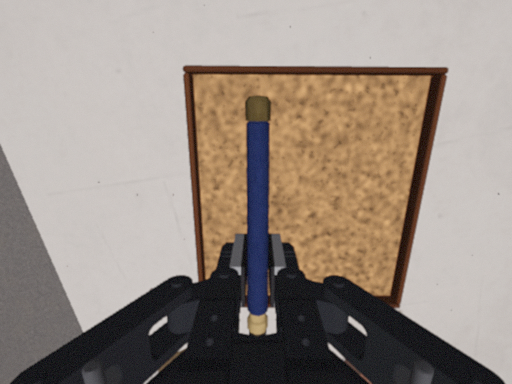

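View pics/s4.png

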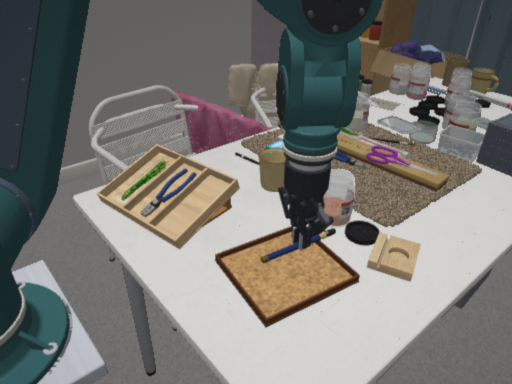

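The cutter is level and parallel to the tray wall in the wrist view (columns 247–270, tray inside from 193). Lowering it.

jog_arm:
  deltas:
    - {"angular": [0, 0, 0], "slide": [-0.001, -0.002, 0.025], "fingers": 0.0}
    - {"angular": [0, 0, 0], "slide": [-0.001, -0.002, 0.05], "fingers": 0.0}
    - {"angular": [0, 0, 0], "slide": [-0.001, -0.002, 0.07], "fingers": 0.0}
    - {"angular": [0, 0, 0], "slide": [-0.001, -0.002, 0.08], "fingers": 0.0}
    - {"angular": [0, 0, 0], "slide": [-0.001, -0.002, 0.085], "fingers": 0.0}

```text
clock: 6.08
position: [509.6, -234.2, 15.0]
tool_rot: [0.075, 0.997, 0.0, 0.001]
contact_force: [0.3, 0.1, 0.1]
gripper_width: 12.2
```

jog_arm:
  deltas:
    - {"angular": [0, 0, 0], "slide": [0, 0, 0.001], "fingers": 0.0}
    - {"angular": [0, 0, 0], "slide": [0, 0, 0.002], "fingers": 0.0}
    - {"angular": [0, 0, 0], "slide": [0, 0, 0.002], "fingers": 0.0}

```text
clock: 6.45
position: [509.6, -234.6, 13.0]
tool_rot: [0.075, 0.997, 0.0, 0.001]
contact_force: [0.0, 0.1, -0.8]
gripper_width: 12.2
```

Expected contact is near z 9–10 mm, so I'll keep going in small steps while watching the force.

jog_arm:
  deltas:
    - {"angular": [0, 0, 0], "slide": [0, 0, 0.001], "fingers": 0.0}
    - {"angular": [0, 0, 0], "slide": [0, 0, 0.002], "fingers": 0.0}
    - {"angular": [0, 0, 0], "slide": [0, 0, 0.002], "fingers": 0.0}

```text
clock: 6.82
position: [509.5, -234.5, 10.6]
tool_rot: [0.075, 0.997, 0.0, 0.001]
contact_force: [0.2, -0.8, -0.8]
gripper_width: 12.1
```

jog_arm:
  deltas:
    - {"angular": [0, 0, 0], "slide": [0, 0, 0.001], "fingers": 0.0}
    - {"angular": [0, 0, 0], "slide": [0, 0, 0.001], "fingers": 0.0}

```text
clock: 7.08
position: [509.6, -234.5, 10.3]
tool_rot: [0.075, 0.997, 0.0, 0.001]
contact_force: [-2.5, 1.4, 10.2]
gripper_width: 11.7
```

Contact at 10.3 mm (10 N). Releasing with a small opening, then lifting.

jog_arm:
  deltas:
    - {"angular": [0, 0, 0], "slide": [0, 0, 0], "fingers": 0.2}
    - {"angular": [0, 0, 0], "slide": [0, 0, 0], "fingers": 0.35}
    - {"angular": [0, 0, 0], "slide": [0, 0, 0], "fingers": 0.45}
    - {"angular": [0, 0, 0], "slide": [0, 0, 0], "fingers": 0.45}

```text
clock: 7.58
position: [509.5, -234.5, 9.7]
tool_rot: [0.075, 0.997, 0.0, 0.001]
contact_force: [-0.7, 0.1, -0.4]
gripper_width: 38.8
```

jog_arm:
  deltas:
    - {"angular": [0, 0, 0], "slide": [0, 0, -0.02], "fingers": 0.45}
    - {"angular": [0, 0, 0], "slide": [0, 0, -0.05], "fingers": 0.45}
    - {"angular": [0, 0, 0], "slide": [0, 0, -0.09], "fingers": 0.45}
    - {"angular": [0, 0, 0], "slide": [0, 0, -0.13], "fingers": 0.45}
    - {"angular": [0, 0, 0], "slide": [0, 0, -0.15], "fingers": 0.47}

```text
clock: 8.2
position: [509.8, -234.9, 161.8]
tool_rot: [0.075, 0.997, -0.0, 0.002]
contact_force: [-0.4, 0.2, 0.6]
gripper_width: 40.1
```

```bash
python3 - <<'E'
from go import *
f=grab('wrist'); cv2.imwrite('pics/w5.png',f['pixels'][:,:,::-1])
# stringers: top pt ~ (434.5,249.5), floor under
t=np.array([434.3,248.8,52.5]); fp=t+14*tgt(11.2,.3)[:,2]; print(fp)
show(floorpt(fp,150),11,.3)
E
```

```text
[438.35848898 249.60360246  39.12528915]
slide [ 0.1854  0.4535 -0.0203] ang [ -3.05 -16.73 -19.46] | at [ 510.3 -235.2  163.5] F [-0.2 -0.1  3.2] w 40.0 t 8.25
```

View pics/w5.png

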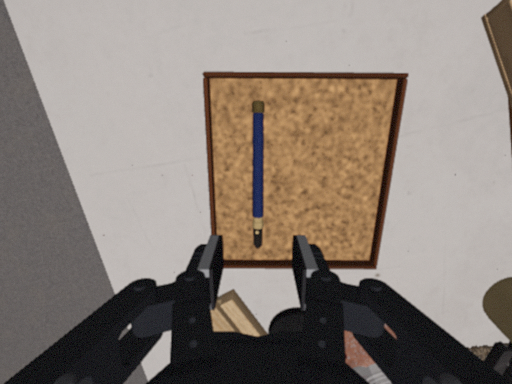

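The cutter lies flat and parallel in the tray (column 258, rows 100–247), clear of the walls. Now to the stringers.

jog_arm:
  deltas:
    - {"angular": [0, 0, -2], "slide": [0.018, 0.045, -0.003], "fingers": 0.47}
    - {"angular": [0, 0, -5], "slide": [0.036, 0.09, -0.006], "fingers": 0.47}
    - {"angular": [0, 0, -9], "slide": [0.055, 0.135, -0.01], "fingers": 0.47}
    - {"angular": [-0.6, -3.4, -12], "slide": [0.074, 0.18, -0.015], "fingers": 0.47}
    - {"angular": [-1.2, -7, -15], "slide": [0.092, 0.225, -0.02], "fingers": 0.47}

```text
clock: 8.88
position: [451.5, 3.1, 179.4]
tool_rot: [-0.056, 0.996, 0.006, 0.063]
contact_force: [1.2, -0.0, 0.2]
gripper_width: 40.2
```

```bash
python3 - <<'E'
from go import *
show(floorpt([438.4,249.6,41],150),11,.3)
E
```

```text
slide [ 0.0286  0.2428 -0.0072] ang [-0.64 -9.92 -4.47] | at [451.5   3.1 179.4] F [ 1.2 -0.   0.2] w 40.2 t 8.875
```

jog_arm:
  deltas:
    - {"angular": [-0.2, -2.5, -1.2], "slide": [0.006, 0.05, -0.002], "fingers": 0.47}
    - {"angular": [-0.4, -5, -2.4], "slide": [0.012, 0.1, -0.004], "fingers": 0.47}
    - {"angular": [-0.6, -7.5, -3.5], "slide": [0.018, 0.15, -0.006], "fingers": 0.47}
    - {"angular": [-0.6, -9.9, -4.5], "slide": [0.024, 0.2, -0.007], "fingers": 0.47}
    - {"angular": [-0.6, -9.9, -4.5], "slide": [0.0286, 0.243, -0.007], "fingers": 0.47}

```text
clock: 9.5
position: [394.5, 241.2, 184.2]
tool_rot: [-0.095, 0.984, 0.014, 0.148]
contact_force: [0.8, 0.2, 0.3]
gripper_width: 40.4
```

jog_arm:
  deltas:
    - {"angular": [0, 0, 0], "slide": [0, 0, 0], "fingers": 0.47}

```text
clock: 9.62
position: [394.8, 242.0, 184.0]
tool_rot: [-0.096, 0.984, 0.014, 0.148]
contact_force: [-0.9, -0.1, -0.2]
gripper_width: 40.0
```

```bash
python3 - <<'E'
from go import *
f=grab('wrist'); cv2.imwrite('pics/w6.png',f['pixels'][:,:,::-1])
show(floorpt([438.4,249.6,41],3),11,.3)
import meas; meas.run(f)
W=cloud(f); hsv=cv2.cvtColor(f['pixels'],cv2.COLOR_RGB2HSV); m=(hsv[...,0]>35)&(hsv[...,0]<80)&(hsv[...,1]>90)&(W[...,2]<90)&(W[...,2]>10)
s=sensors.sense(); L=(W-s['position'])@R.from_quat(s['tool_rot']).as_matrix()
P=L[m]; P=P[abs(P[:,1])<60]
print('tool frame: x',np.percentile(P[:,0],[0.5,99.5]).round(1))
for x0 in range(-80,90,10):
    q=P[abs(P[:,0]-x0)<5]
    if len(q)>5: print(x0,np.percentile(q[:,1],[2,50,98]).round(1),np.percentile(q[:,2],[5,50]).round(1))
# floor wood near
w=(hsv[...,0]<25)&(hsv[...,1]>40)&(abs(L[...,1])<35)&(abs(L[...,0])<60)&(L[...,2]>120)
print('floor tool z',np.percentile(L[w][:,2],[10,50,90]).round(1))
E
```

```text
slide [-0.0003  0.0006  0.1466] ang [-0.04 -0.15  0.11] | at [395.2 240.7 183.9] F [ 0.7 -0.1 -0.5] w 40.1 t 9.675
floor z = [ 3.09500e-01 -6.00000e-04  3.86712e+01] 31931
wall t hist [(-150, 267), (-145, 1199), (-55, 358), (-50, 556), (20, 202), (25, 910), (30, 1486), (35, 3210), (40, 2477), (45, 1324), (50, 505), (55, 646), (60, 1582), (65, 2008), (70, 827), (75, 802), (80, 882), (85, 844), (90, 884), (95, 765), (100, 929), (105, 2175), (110, 1324), (115, 594), (120, 553), (125, 1144), (130, 2699), (135, 3198), (140, 1631), (145, 779)]
wall s hist [(-105, 1441), (-100, 740), (-95, 124), (-90, 191), (-85, 2334), (-80, 4562), (-75, 8743), (-70, 5540), (-65, 3631), (-60, 2830), (-55, 2436), (-50, 3039), (-45, 596), (-40, 318), (-35, 183), (-30, 109), (-25, 95), (-20, 87), (-15, 96), (-10, 92), (-5, 89), (0, 82), (5, 82), (10, 83), (15, 86), (20, 86), (25, 74), (30, 81), (35, 79), (40, 82), (45, 75), (50, 55), (55, 34), (60, 32), (65, 35), (70, 29), (75, 30), (80, 35), (85, 27), (90, 1444), (95, 174)]
str 3698 s -84.6 74.6 len 166.6 mid s,t -5.0 89.6 xy [424.7 251. ] floorz 37.1 topz 45.1 yaw 7.8 w -12.0 10.0Traceback (most recent call last):
  File "<stdin>", line 4, in <module>
  File "meas.py", line 18, in run
    p=np.polyfit(ss,tt,1); lo,hi=np.percentile(ss,[.5,99.5]); sm=(lo+hi)/2
    raise TypeError("expected non-empty vector for x")
TypeError: expected non-empty vector for x
```

View pics/w6.png

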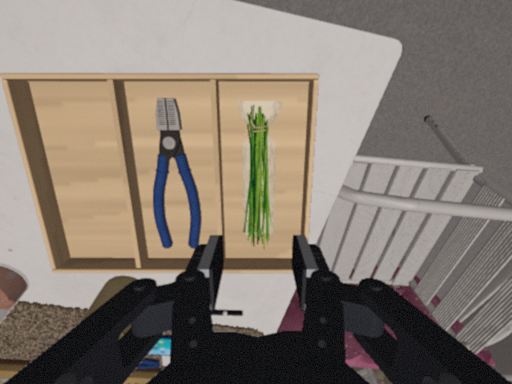

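The wrist view shows the bundle at column ~258, centred between the pads, in the left compartment (dividers at 218 and 312). There's a pale fringe around it. I'll finish the measurement.

```bash
python3 - <<'E'
from go import *
f=dict(np.load('/tmp/wrist.npz'))
W=cloud(f); hsv=cv2.cvtColor(f['pixels'],cv2.COLOR_RGB2HSV).astype(int); H,S,V=hsv[...,0],hsv[...,1],hsv[...,2]
s=sensors.sense(); L=(W-s['position'])@R.from_quat(s['tool_rot']).as_matrix()
m=(H>35)&(H<80)&(S>90)
w=(H<25)&(S>40)&(abs(L[...,1])<38)&(abs(L[...,0])<60)&(L[...,2]>135)
print('floor',np.percentile(L[w][:,2],[10,50,90]).round(1))
k=(abs(L[...,1])<60)&(L[...,2]>110)
P=L[m&k]; print('x',np.percentile(P[:,0],[0.5,99.5]).round(1))
Q=L[k&((m)|((S<60)&(V>150)))&(abs(L[...,1])<35)&(abs(L[...,0])<92)]; print('with pale x',np.percentile(Q[:,0],[.5,99.5]).round(1))
for x0 in range(-80,90,20):
    q=P[abs(P[:,0]-x0)<5]; r=Q[abs(Q[:,0]-x0)<5]
    if len(q)>5: print(x0,np.percentile(q[:,1],[2,50,98]).round(1),np.percentile(q[:,2],[5,50]).round(1),np.percentile(r[:,1],[2,98]).round(1))
E
```

```text
floor [145.1 149.7 150.7]
x [-69.3  74.6]
with pale x [-66.8  85.2]
-60 [-14.1   1.8  14.1] [136.3 142.4] [-13.9  18.6]
-40 [-8.   0.1 15. ] [136.5 141.7] [-10.4  18.5]
-20 [-8.8  2.3 13.6] [137.2 141.4] [-13.4  19.1]
0 [-6.5  2.3 12.1] [137.7 141.5] [-13.1  18.9]
20 [-5.2  2.2 11.9] [138.3 141.5] [-13.6  18.5]
40 [-5.2  2.2 10.6] [138.5 141.8] [-13.5  19.1]
60 [-7.   3.2 11.6] [138.7 142. ] [-7.1 14.2]
80 [3.2 3.7 4.2] [140.1 142.9] [-17.   23.5]
```

jog_arm:
  deltas:
    - {"angular": [0, 0, 0], "slide": [0.004, 0.0025, 0.04], "fingers": 0.47}
    - {"angular": [0, 0, 0], "slide": [0.004, 0.0025, 0.08], "fingers": 0.47}
    - {"angular": [0, 0, 0], "slide": [0.004, 0.0025, 0.11], "fingers": 0.47}
    - {"angular": [0, 0, 0], "slide": [0.004, 0.0025, 0.125], "fingers": 0.47}
    - {"angular": [0, 0, 0], "slide": [0.004, 0.0025, 0.13], "fingers": 0.47}

```text
clock: 10.3
position: [429.2, 247.4, 58.0]
tool_rot: [-0.093, 0.985, 0.013, 0.147]
contact_force: [-0.3, -1.3, 0.3]
gripper_width: 40.1
```

```bash
python3 - <<'E'
from go import *
f=grab('wrist'); cv2.imwrite('pics/w7.png',f['pixels'][:,:,::-1])
show(floorpt([438.4,249.6,41],3),11,.3)
E
```

```text
slide [-0.0039  0.0002  0.0161] ang [-0.12 -0.18 -0.13] | at [429.3 247.6  58.1] F [-0.1 -0.2 -0.7] w 39.8 t 10.35
```

View pics/w7.png

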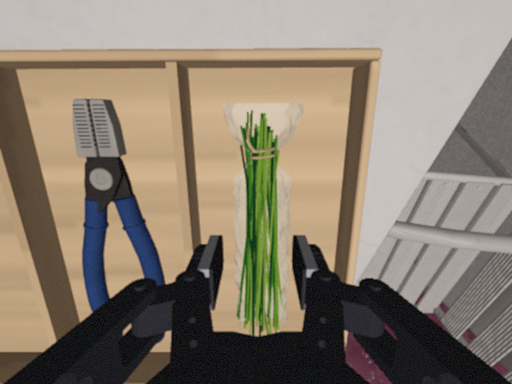

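The bundle with its pale body spans columns 236–290 (middle 263), while the pads are centred at ~257. I'll recheck the offset in the tool frame.

```bash
python3 - <<'E'
from go import *
f=dict(np.load('/tmp/wrist.npz'))
W=cloud(f)
s=sensors.sense(); L=(W-s['position'])@R.from_quat(s['tool_rot']).as_matrix()
for r in [150,190,220,260]:
  print(r,[(c,L[r,c].round(1).tolist()) for c in [200,215,225,236,258,290,300,320,370]])
for r in [200,235]: print(r, [f['pixels'][r,c].tolist() for c in range(205,312,6)])
E
```

```text
150 [(200, [55.2, -34.6, 20.2]), (215, [55.1, -25.6, 20.5]), (225, [55.3, -19.5, 19.2]), (236, [55.3, -12.9, 18.9]), (258, [57.0, 0.3, 8.3]), (290, [55.2, 19.5, 19.8]), (300, [55.2, 25.5, 19.5]), (320, [55.0, 37.8, 20.8]), (370, [51.5, 77.4, 43.6])]
190 [(200, [30.0, -36.3, 20.0]), (215, [29.8, -26.9, 20.6]), (225, [30.1, -20.5, 19.7]), (236, [31.7, -13.1, 14.5]), (258, [32.5, 0.3, 11.8]), (290, [32.3, 19.5, 12.4]), (300, [29.8, 26.8, 20.5]), (320, [30.1, 39.2, 19.5]), (370, [19.4, 85.7, 54.1])]
220 [(200, [9.8, -37.5, 19.3]), (215, [9.6, -27.8, 19.9]), (225, [9.5, -21.3, 20.0]), (236, [13.4, -13.3, 10.9]), (258, [13.7, 0.3, 10.2]), (290, [13.3, 20.1, 11.2]), (300, [9.5, 27.7, 20.0]), (320, [9.6, 40.7, 19.6]), (370, [-9.2, 92.8, 63.1])]
260 [(200, [8.5, -28.3, -26.8]), (215, [11.4, -20.0, -31.6]), (225, [-20.0, -22.3, 19.5]), (236, [-15.5, -14.1, 12.2]), (258, [-14.6, 0.3, 10.6]), (290, [-19.4, 22.1, 18.5]), (300, [11.2, 20.0, -31.3]), (320, [8.1, 30.7, -26.3]), (370, [-55.6, 104.3, 77.2])]
200 [[194, 165, 131], [195, 166, 130], [195, 166, 132], [194, 165, 130], [193, 165, 128], [184, 166, 144], [198, 184, 162], [57, 78, 45], [15, 60, 29], [104, 146, 38], [129, 148, 75], [63, 94, 35], [161, 160, 126], [190, 176, 154], [188, 170, 145], [200, 172, 136], [197, 168, 131], [198, 169, 134]]
235 [[194, 166, 130], [125, 106, 90], [127, 109, 91], [190, 162, 127], [196, 167, 133], [188, 171, 147], [191, 175, 153], [26, 81, 24], [19, 59, 31], [111, 145, 51], [116, 144, 60], [113, 137, 54], [153, 157, 113], [190, 175, 152], [187, 171, 150], [108, 88, 65], [123, 104, 89], [196, 167, 131]]
```

Bundle spans y −13.5 to +19.5 in the tool frame, so shift +3 mm. Floor is 20 mm below. Adjust sideways first, then descend 16 mm.

jog_arm:
  deltas:
    - {"angular": [0, 0, 0], "slide": [0, 0.003, 0], "fingers": 0.52}
    - {"angular": [0, 0, 0], "slide": [0, 0.003, 0.005], "fingers": 0.52}
    - {"angular": [0, 0, 0], "slide": [0, 0.003, 0.01], "fingers": 0.52}
    - {"angular": [0, 0, 0], "slide": [0, 0.003, 0.014], "fingers": 0.52}
    - {"angular": [0, 0, 0], "slide": [0, 0.003, 0.015], "fingers": 0.52}

```text
clock: 10.98
position: [432.9, 252.4, 44.3]
tool_rot: [-0.094, 0.984, 0.014, 0.148]
contact_force: [0.4, -0.5, 1.0]
gripper_width: 44.2
```

jog_arm:
  deltas:
    - {"angular": [0, 0, 0], "slide": [0, 0, 0], "fingers": 0.4}
    - {"angular": [0, 0, 0], "slide": [0, 0, 0], "fingers": 0.3}
    - {"angular": [0, 0, 0], "slide": [0, 0, 0], "fingers": 0.2}
    - {"angular": [0, 0, 0], "slide": [0, 0, 0], "fingers": 0.15}
    - {"angular": [0, 0, 0], "slide": [0, 0, 0], "fingers": 0.1}

```text
clock: 11.6
position: [432.9, 252.5, 44.9]
tool_rot: [-0.094, 0.984, 0.014, 0.148]
contact_force: [-3.9, -1.2, 6.9]
gripper_width: 25.9
```

jog_arm:
  deltas:
    - {"angular": [0, 0, 0], "slide": [0, 0, 0], "fingers": 0.05}
    - {"angular": [0, 0, 0], "slide": [0, 0, 0], "fingers": 0.05}

```text
clock: 11.85
position: [432.9, 252.5, 44.9]
tool_rot: [-0.094, 0.984, 0.014, 0.148]
contact_force: [-3.3, -2.3, 5.0]
gripper_width: 25.7
```

Gripped at 26 mm. Lifting and checking.

jog_arm:
  deltas:
    - {"angular": [0, 0, 0], "slide": [0, 0, -0.005], "fingers": 0.05}
    - {"angular": [0, 0, 0], "slide": [0, 0, -0.012], "fingers": 0.05}
    - {"angular": [0, 0, 0], "slide": [0, 0, -0.02], "fingers": 0.05}

```text
clock: 12.22
position: [427.1, 251.3, 64.3]
tool_rot: [-0.094, 0.984, 0.014, 0.148]
contact_force: [-0.3, -0.4, -1.2]
gripper_width: 25.2
```

```bash
python3 - <<'E'
from go import *
f=grab('wrist'); cv2.imwrite('pics/w8.png',f['pixels'][:,:,::-1])
show([521,-155,140],-8.8,0)
E
```

```text
slide [-0.0363 -0.417  -0.0667] ang [ 2.91 16.97 19.59] | at [427.1 251.5  65.2] F [-0.6  0.1  0.7] w 25.7 t 12.275
```

View pics/w8.png

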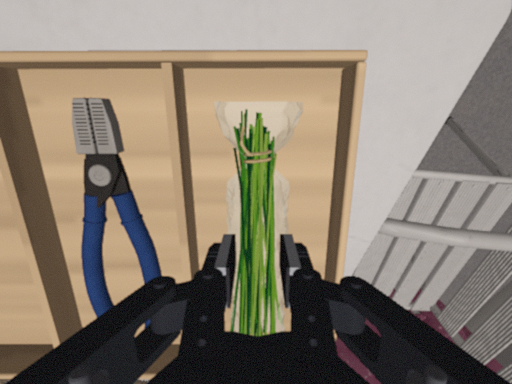

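jog_arm:
  deltas:
    - {"angular": [0, 0, 0], "slide": [0, 0, -0.025], "fingers": 0.05}
    - {"angular": [0, 0, 0], "slide": [0, 0, -0.05], "fingers": 0.05}
    - {"angular": [0, 0, 0], "slide": [0, 0, -0.075], "fingers": 0.05}
    - {"angular": [0, 0, 0], "slide": [0, 0, -0.09], "fingers": 0.05}

```text
clock: 12.78
position: [401.1, 246.5, 151.3]
tool_rot: [-0.094, 0.984, 0.014, 0.149]
contact_force: [0.3, 0.5, -0.5]
gripper_width: 25.4
```

```bash
python3 - <<'E'
from go import *
f=grab('wrist'); cv2.imwrite('pics/w9.png',f['pixels'][:,:,::-1])
show([521,-153,140],-8.8,0)
E
```

```text
slide [-0.0361 -0.4151  0.0244] ang [ 2.95 17.07 19.59] | at [401.3 246.7 152.5] F [0.3 0.9 1.8] w 25.8 t 12.825
```

View pics/w9.png

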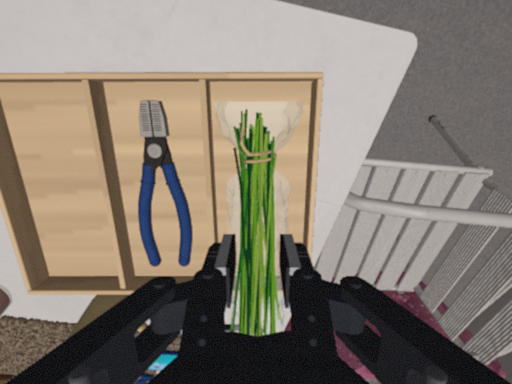

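The bundle came up with the gripper. Carrying it to the other half of the tray.

jog_arm:
  deltas:
    - {"angular": [0, 0, 2], "slide": [-0.003, -0.04, -0.005], "fingers": 0.05}
    - {"angular": [0, 0, 4], "slide": [-0.007, -0.085, -0.005], "fingers": 0.05}
    - {"angular": [0.5, 3, 7], "slide": [-0.011, -0.13, 0], "fingers": 0.05}
    - {"angular": [1, 6, 9], "slide": [-0.015, -0.175, 0.004], "fingers": 0.05}
    - {"angular": [1.5, 9, 11], "slide": [-0.019, -0.22, 0.008], "fingers": 0.05}

```text
clock: 13.45
position: [463.3, 32.7, 147.9]
tool_rot: [0.002, 0.998, 0.007, 0.069]
contact_force: [0.8, 0.3, -0.8]
gripper_width: 25.3
```

```bash
python3 - <<'E'
from go import *
show([521.3,-152,110],-8.8,0)
E
```

```text
slide [-0.0533 -0.1851  0.0428] ang [1.46 7.82 8.52] | at [463.3  32.7 147.9] F [ 0.8  0.3 -0.8] w 25.3 t 13.45
```

jog_arm:
  deltas:
    - {"angular": [0.4, 2, 2.1], "slide": [-0.013, -0.045, 0.005], "fingers": 0.05}
    - {"angular": [0.8, 4, 4.2], "slide": [-0.026, -0.09, 0.01], "fingers": 0.05}
    - {"angular": [1.2, 6, 6.4], "slide": [-0.04, -0.135, 0.02], "fingers": 0.05}
    - {"angular": [1.46, 7.8, 8.5], "slide": [-0.05, -0.17, 0.033], "fingers": 0.05}
    - {"angular": [1.46, 7.8, 8.5], "slide": [-0.0533, -0.185, 0.043], "fingers": 0.05}

```text
clock: 14.08
position: [522.0, -152.0, 108.8]
tool_rot: [0.077, 0.997, 0.0, 0.001]
contact_force: [-0.3, 0.0, -0.7]
gripper_width: 25.6
```

jog_arm:
  deltas:
    - {"angular": [0, 0, 0], "slide": [0, 0, 0], "fingers": 0.05}

```text
clock: 14.2
position: [520.9, -150.4, 109.0]
tool_rot: [0.076, 0.997, 0.0, 0.0]
contact_force: [0.1, -0.2, -0.2]
gripper_width: 25.7
```

```bash
python3 - <<'E'
from go import *
f=grab('wrist'); cv2.imwrite('pics/w10.png',f['pixels'][:,:,::-1])
show([521.3,-152,12],-8.8,0)
E
```

```text
slide [-0.0008 -0.0023  0.0977] ang [0.04 0.05 0.11] | at [ 520.8 -149.7  109.7] F [ 0.3 -0.1 -0.2] w 25.9 t 14.25
```

View pics/w10.png

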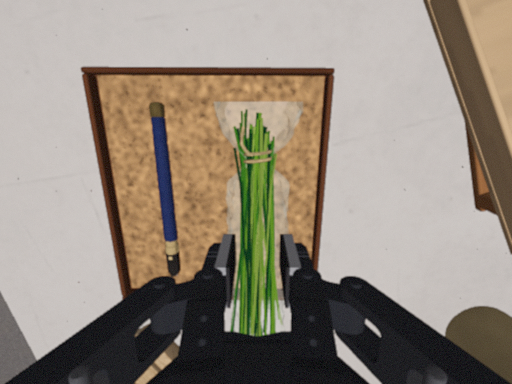

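The bundle is aligned with the tray, with the cutter well to its left (columns 150–180 versus bundle 215–302). Lowering.

jog_arm:
  deltas:
    - {"angular": [0, 0, 0], "slide": [0, -0.002, 0.025], "fingers": 0.05}
    - {"angular": [0, 0, 0], "slide": [0, -0.002, 0.05], "fingers": 0.05}
    - {"angular": [0, 0, 0], "slide": [0, -0.002, 0.075], "fingers": 0.05}
    - {"angular": [0, 0, 0], "slide": [0, -0.002, 0.088], "fingers": 0.05}
    - {"angular": [0, 0, 0], "slide": [0, -0.002, 0.094], "fingers": 0.05}

```text
clock: 14.88
position: [521.1, -151.6, 16.1]
tool_rot: [0.075, 0.997, 0.0, 0.001]
contact_force: [-0.2, 0.4, -0.9]
gripper_width: 25.5
```

jog_arm:
  deltas:
    - {"angular": [0, 0, 0], "slide": [0, 0, 0.001], "fingers": 0.05}
    - {"angular": [0, 0, 0], "slide": [0, 0, 0.002], "fingers": 0.05}
    - {"angular": [0, 0, 0], "slide": [0, 0, 0.002], "fingers": 0.05}

```text
clock: 15.25
position: [521.5, -152.4, 14.4]
tool_rot: [0.076, 0.997, -0.0, 0.001]
contact_force: [-0.0, 0.2, 0.0]
gripper_width: 25.4
```

jog_arm:
  deltas:
    - {"angular": [0, 0, 0], "slide": [0, 0, 0.001], "fingers": 0.05}
    - {"angular": [0, 0, 0], "slide": [0, 0, 0.002], "fingers": 0.05}
    - {"angular": [0, 0, 0], "slide": [0, 0, 0.002], "fingers": 0.05}

```text
clock: 15.62
position: [521.2, -152.3, 11.9]
tool_rot: [0.076, 0.997, 0.0, 0.001]
contact_force: [0.0, -1.2, -0.5]
gripper_width: 25.5
```

jog_arm:
  deltas:
    - {"angular": [0, 0, 0], "slide": [0, 0, 0.001], "fingers": 0.05}
    - {"angular": [0, 0, 0], "slide": [0, 0, 0.001], "fingers": 0.05}

```text
clock: 15.88
position: [521.3, -152.3, 11.4]
tool_rot: [0.076, 0.997, -0.0, 0.001]
contact_force: [-2.1, 2.1, 8.5]
gripper_width: 25.7
```

Contact (8.5 N). Releasing with a small opening and lifting.

jog_arm:
  deltas:
    - {"angular": [0, 0, 0], "slide": [0, 0, 0], "fingers": 0.38}
    - {"angular": [0, 0, 0], "slide": [0, 0, 0], "fingers": 0.45}
    - {"angular": [0, 0, 0], "slide": [0, 0, 0], "fingers": 0.5}
    - {"angular": [0, 0, 0], "slide": [0, 0, 0], "fingers": 0.5}

```text
clock: 16.38
position: [521.3, -152.3, 10.9]
tool_rot: [0.076, 0.997, -0.0, 0.001]
contact_force: [0.2, -0.0, -0.7]
gripper_width: 42.6
```

jog_arm:
  deltas:
    - {"angular": [0, 0, 0], "slide": [0, 0, -0.02], "fingers": 0.5}
    - {"angular": [0, 0, 0], "slide": [0, 0, -0.05], "fingers": 0.5}
    - {"angular": [0, 0, 0], "slide": [0, 0, -0.09], "fingers": 0.5}
    - {"angular": [0, 0, 0], "slide": [0, 0, -0.13], "fingers": 0.5}
    - {"angular": [0, 0, 0], "slide": [0, 0, -0.16], "fingers": 0.5}

```text
clock: 17.0
position: [521.1, -152.3, 172.7]
tool_rot: [0.076, 0.997, -0.0, 0.001]
contact_force: [-0.3, 0.6, -0.5]
gripper_width: 42.7
```

jog_arm:
  deltas:
    - {"angular": [0, 0, 0], "slide": [0, 0, 0], "fingers": 0.5}
    - {"angular": [0, 0, 0], "slide": [0, 0, 0], "fingers": 0.5}

```text
clock: 17.25
position: [520.7, -152.1, 170.2]
tool_rot: [0.076, 0.997, 0.0, 0.0]
contact_force: [-0.5, -0.3, -0.5]
gripper_width: 42.8
```

```bash
python3 - <<'E'
from go import *
f=grab('wrist'); cv2.imwrite('pics/w11.png',f['pixels'][:,:,::-1])
s=sensors.sense(); print(s['contact_force'],s['gripper_width'],s['clock'])
W=cloud(f); hsv=cv2.cvtColor(f['pixels'],cv2.COLOR_RGB2HSV).astype(int); H,S,V=hsv[...,0],hsv[...,1],hsv[...,2]
a=np.radians(-8.8); ex=np.array([np.cos(a),np.sin(a)]); ey=np.array([-ex[1],ex[0]])
d=W[...,:2]-[515.5,-189.5]; X=d@ex; Y=d@ey
b=(abs(X)<103)&(abs(Y)<93)
for n,m in [('cut',b&(((H>105)&(H<135)&(S>60))|(V<50))&(Y<-15)),('str',b&(H>35)&(H<80)&(S>90)&(Y>0))]:
    x,y,z=X[m],Y[m],W[...,2][m]; print(n,np.percentile(x,[1,99]).round(),np.percentile(y,[1,99]).round(),'z at lo/mid/hi x',[np.median(z[abs(x-c)<12]).round(1) for c in (-45,0,45)])
f=grab('top'); cv2.imwrite('pics/t11.png',f['pixels'][:,:,::-1])
W2=cloud(f);hsv=cv2.cvtColor(f['pixels'],cv2.COLOR_RGB2HSV).astype(int)
import meas
try: meas.run(f)
except Exception as e: print(e)
E
```

```text
[-0.16757204 -0.30383806 -0.54797799] 42.776546647340766 17.3
cut [-69.  73.] [-49. -15.] z at lo/mid/hi x [np.float64(17.7), np.float64(18.6), np.float64(18.2)]
str [-71.  68.] [14. 87.] z at lo/mid/hi x [np.float64(14.1), np.float64(15.0), np.float64(13.7)]
floor z = [3.09100e-01 1.50000e-03 3.67042e+01] 6814
wall t hist [(-150, 38), (-145, 102), (-55, 28), (-50, 66), (40, 36), (45, 63), (135, 74), (140, 97)]
wall s hist [(-105, 100), (-100, 256), (-95, 28), (-90, 14), (-85, 11), (-80, 16), (-75, 16), (-70, 12), (-65, 16), (-60, 13), (-55, 15), (-50, 13), (-45, 14), (-40, 15), (-35, 13), (-30, 15), (-25, 13), (-20, 16), (-15, 13), (-10, 14), (-5, 15), (0, 15), (5, 13), (10, 18), (15, 13), (20, 18), (25, 13), (30, 17), (35, 17), (40, 15), (45, 15), (50, 16), (55, 16), (60, 12), (65, 16), (70, 14), (75, 15), (80, 15), (85, 19), (90, 92), (95, 211), (100, 22)]
expected non-empty vector for x
```

View pics/w11.png

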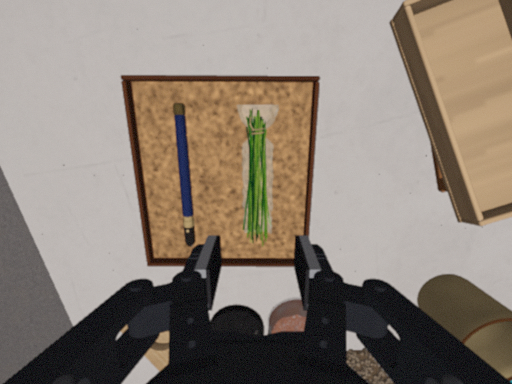

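View pics/t11.png

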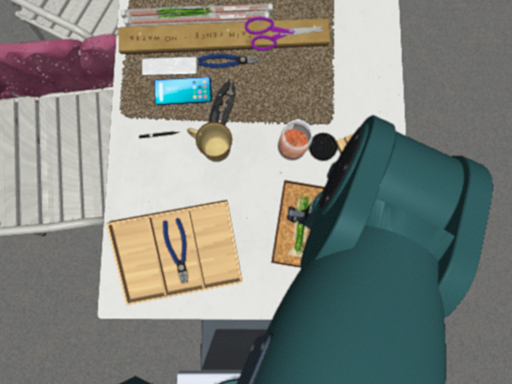

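Both items lie flat and apart in the tray. The pliers (177,250), mug (213,140) and jar (295,140) are at their starting pixels. The arm is clear, so I'm handing in.

```bash
python3 -c "
from cell import job_done; print(job_done())"
```

```text
the job is handed in; nothing more can be done
None
```

The glass cutter and the stringer bundle are both in the cork-lined tray, side by side and flat on its bottom. I handed the job in at about 17 s of the 51 s allowed. I gripped each across its middle, square to the sloped floor, levelled it, lowered it to light contact (about 9–10 N) and then released it.

**Last checks before handing in:**
- **Position:** the cutter sits at about y = −45 mm and the stringers at about +38 mm from the tray's middle. Both are roughly centred lengthwise.
- **Level:** heights along each item agree within about 1.5 mm (tops at 18 mm for the cutter, 14–15 mm for the stringers).
- **Left alone:** the pliers, mug and jar are at their starting pixels in the top view, judged by eye rather than measured.
- **Arm:** the gripper was open and about 160 mm above the tray, with contact force near zero.

**Failed or disagreed:**
- My script for re-measuring the bin stopped with an error twice. At the end it stopped because the stringers were no longer there to fit, so it gave no final number for the pliers.
- The cutter closed at 12 mm and the stringers at 26 mm, against the stated 14 and 27 mm. Neither slipped visibly.
- The colour-based side-to-side ranges in the last tray check included stray pixels, so the y positions above come from where I released each item, backed by the wrist picture.

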